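# Press an offcut home in a spring-loaded drilling jig

### The job

First, while the jig's channel is still empty, turn the black knob of the stop turret to its index so that the longest stop screw points straight down the channel. Then lay the wood offcut flat in the channel, lengthwise, and press it along the channel against the sprung nose until its end meets the long stop screw; finish while still holding it firmly but not hard against the screw (about 10 N on the screw beyond the push of the spring, no ramming), and do not let go. Leave the tape reel and the small MDF chip where they lie.

Things in the scene. Friction and masses are not known exactly. Their poses are not given: they have to be found in the camera images.
- jig: Drilling jig fixed on the bench: plywood plate 8 mm thick, x = -80 to +135, y = -55 to +55 mm in its own frame. Origin on the bench surface under the channel's centre line; +x runs along the channel to the nose and turret (away from the robot, yawed up to 0.3 rad), z up. From x = 48 mm an aluminium housing, 46 mm wide, 10.5 mm above the plate, carries the turret (vertical axis at x = 75, y = 0 mm)
- channel (a point): Point on the top of the jig's base plate (z = 8 mm above the bench) at the jig's x = 0, y = 0, axes as the jig's. An offcut pressed home has its centre within about 1 mm of this point, so that its rear 45 mm stick out of the rails towards the robot
- rails (a point): Midway between the jig's two aluminium guide rails, level with their tops (17 mm above the bench, 9 mm above the plate), at the jig's x = 20 mm, axes as the jig's. The rails are 26 mm long (x = 7 to 33 mm), 12 mm wide, and the gap between them is 38 mm
- stop_point (a point): Fixed point on the jig where the long screw's tip is when the turret is at its index: x = 37 mm, y = 0 in the jig's frame, 23 mm above the bench
- knob (a point): Middle of the black bar knob on the turret, on the turret's axis, 45 mm above the bench. The bar is 14 mm thick, 42 mm long and 26 mm high (32 to 58 mm above the bench) and turns with the turret: the point's x axis runs along it. A white line on top marks the end over the long screw
- turret (a joint): Turret angle, rad, -0.3 to 1.8, positive counter-clockwise from above; 0 = index: the long screw points down the channel (jig's -x) and the bar knob lies along it. Starts at 0.5 to 1.3: turn clockwise. Stiff (0.12 N m friction), stays where left. Three level steel screws, 6 mm thick, 23 mm above the bench, reach 38, 31 and 26 mm from the axis
- nose (a joint): Travel of the sprung steel nose, m; 0 = fully out, its face (24 mm wide, 0.5 to 8 mm above the plate) at the jig's x = 21 mm; grows as it is pushed to +x; 0.016 when the offcut meets the long screw, limit 0.034. Spring: 2.1 N at 0, 4.5 N at 0.016 (150 N/m)
- offcut: Loose plain wood offcut, a 32 x 75 x 16 mm bar lying flat, about 45 g; origin at the centre of its underside, its y axis along the 75 mm length, z up. Both ends are alike
- black_tape: Bystander: black tape reel lying flat, 62 mm across, 20 mm high; origin at the centre of its underside
- mdf_chip: Bystander: small flat chip of MDF, 26 x 34 x 9 mm; origin at the centre of its underside
Mind the look-alikes: they are no part of the job. Several things have the shape of the offcut; the one meant has the colours described above.

How it is judged (in metres and radians):
On the way:
1. the turret is turned to its index (within 0.09 rad) while the channel is still empty (value of joint turret between -0.09 and 0.09 rad and horizontal distance between offcut and channel above 0.08 m), for 0.2 s.
At the end, for the whole second after the job is handed in: Turret within 0.11 rad of index; offcut at rest, flat and square in the channel (0.12 / 0.15 rad, 7 mm sideways, 5 mm lengthwise, 4 mm in height); nose in by 13.5 to 19.5 mm; offcut bears on the long screw with 2 to 40 N; the fingers still hold or press it with over 2 N (value of joint turret between -0.11 and 0.11 rad and value of joint nose between 0.0135 and 0.0195 m and contact force between offcut and turret between 2 and 40 N and contact force between offcut and the fingers above 2 N and z of offcut in the frame of channel between -0.003 and 0.004 m and y of offcut in the frame of channel between -0.007 and 0.007 m and x of offcut in the frame of channel between -0.005 and 0.005 m and angle between the y axis of offcut and the x axis of jig, either way round below 0.15 rad and angle between offcut's own z axis and vertical below 0.12 rad and linear speed of offcut below 0.01 m/s); the arm keeps its last pose, push and grip.
It fails at once if the offcut is rammed against the long screw with more than 60 N (contact force between offcut and turret above 60 N).
It fails at once if the tape reel is moved by more than 30 mm (distance of black_tape from where it was at the start of the episode above 0.03 m).
It fails at once if the MDF chip is moved by more than 30 mm (distance of mdf_chip from where it was at the start of the episode above 0.03 m).
It also fails if it takes over 64 s, if anything falls off the work surface, if the arm or the gripper's body presses on something with over 40 N, if the wrist force passes 120 N, or if a joint passes its speed limit or range.

### The arm

A 6-joint arm with a two-finger parallel gripper is mounted at the origin on a cart in front of the work surface, level with it; the furniture and walls round the work are solid. World frame = base frame: x ahead of the robot, y to its left, z up, the work surface at z = 0. Lengths are in mm, angles in rad, forces in N, time in s.
With the tool pointing down it reaches from about 275 to 1000 mm from the base axis. Payload 8.4 kg.
Tool frame: the origin (TCP) lies midway between the tips of the shut fingers; the grasp point (between the pads) lies 19 mm behind it; z points along the fingers, y is the line along which they close (so a half turn about z gives the same grasp; the last joint's range is limited). The gripper opens to 85 mm and grips with 20 to 120 N. Pads are 22 mm wide; open, the fingers measure 114 mm over their backs; the gripper's body (76 mm by 85 mm) begins 54 mm behind the grasp point. The pads swing forward as they close: fully open they stand 13 mm farther back than shut.
Start: joints at [1.335, 0.353, 1.633, -0, 1.155, -0.002], TCP at [144.796, 607.998, 231.281] pointing down, gripper open.
Joint ranges: [-2.63, 2.63], [-0.92, 2.1], [0.06, 2.66], [-1.3, 4.44], [0, 2.69], [-3.02, 3.02]. Speed limits (rad/s): [2.22, 2.22, 2.79, 3.14, 3.14, 3.14].

### API

Orientations are given as [roll, pitch, yaw] about the fixed x, y, z axes, in that order (R = Rz(yaw) Ry(pitch) Rx(roll)).
In Python, from rig import r gives the robot as it stands.
- The arm moves only by the tool servo_tool, never from a script. Its argument "deltas" is a list of rows, each an object of numbers: "x", "y", "z": the shift along the world's x, y, z in mm; "rx", "ry", "rz": the turn, a rotation vector about the world's x, y, z in rad; "gripper": the gripper's target within -1 to 1 (fully open at 1, half-way at 0, shut at -1). A call has 1 to 10 rows; each row is the pose to reach, as a shift and turn from the pose commanded when the call began; what a row does not reach only later rows make up. A row lasts 1/10 s, in which the tool goes at most 50 mm and 8.59 degrees, less where a joint would pass 70% of its speed; a pose out of reach is approached as far as the arm can. A call with a gripper value outside its range is refused whole. The fingers move at their own pace and stop on an object; "newtons" is the grip in N (left out, the last holds). Time passes only in rows, so rows that repeat a pose let the fingers close. It gives the time, the measured TCP pose, the force, the opening and the grip force at its end, in the units of the state.
- r.sense(): the state, without advancing time (a new reading comes with each control period).
- r.grab_frame(name): name is "side" or "top"; returns the picture (420x560x3 uint8, blue, green, red); there is no depth.
- r.camera_params(name): a dict with "mtx" (3x3 intrinsics, pixels), "eye" and "orientation" of the camera in the world. Camera axes: x right, y down, z forward; pixel columns grow to the right and rows downward; lengths in mm; the calibration is good to about 2 mm. A picture is of the moment at which its call begins. camera_params takes no time and is no camera call.
- r.sign_off(): hands the job in; it is judged then, once.
Trained networks look in the newest picture that a camera, given by its name, has taken for a name from the list of things; names that differ only in an ending like _2 or _b are one class to them, and where a whole thing is asked for, a point or a joint stands for the part that bears it (a point fixed in the world has none). Each returns a list of dicts, best first, with "conf" (0 to 1); they miss things now and then, are a little off and sometimes report something else, mostly with a low value. They report only what shows in the picture. A call takes as long as a camera call. They do not tell look-alikes from the thing itself.
- r.recognise(name, camera): "box" ([left, top, width, height] in pixels, round what is visible of it).
The state is a dict: "clock": time; "qpos": joint angles; "qvel": joint speeds; "joint_efforts": joint torques, N m; "eef_pos": TCP position; "tcp_rot": TCP orientation; "contact_force": force on the tool from outside, world axes, zero at the start; "wrist_torque": the same for the moment, N m; "opening": opening from 0.0 (shut) to 1.0 (fully open); "grasp_force": force on a finger pad.
Only numpy, scipy, OpenCV 4.12 (cv2) and the standard library are available. Lean on these libraries where they do the work, as an engineer would, in place of code of your own. Each camera call takes 0.05 s, during which the arm holds its last target. There are 200 camera calls.

## Working session

There is one attempt and no reset: what is moved stays moved. The work goes in short steps, Python scripts to look and compute and a tool call to move; the robot and the scene stay as the last step left them, time stands still between calls to the robot, and variables do not carry over. Pictures are saved under pics/ and viewed, at most 10 in all, crops included, and the job is handed in when it is done.

Besides the shell and the picture viewer there is one more tool, called after "Request:" in YAML: its name, and indented under it one key for each argument. servo_tool: Moves the arm, as the interface text tells. Its arguments: {"type":"object","properties":{"deltas":{"type":"array","items":{"type":"object","properties":{"x":{"type":"number"},"y":{"type":"number"},"z":{"type":"number"},"rx":{"type":"number"},"ry":{"type":"number"},"rz":{"type":"number"},"gripper":{"type":"number"}}}},"newtons":{"type":"number"}},"required":["deltas"]}

```bash
mkdir -p pics; python3 - <<'E'
from rig import r
import cv2
for c in("side","top"):
    cv2.imwrite(f"pics/{c}0.png",r.grab_frame(c))
    p=r.camera_params(c);print(c,p)
    for n in("jig","knob","offcut","black_tape","mdf_chip"):
        print(n,[(round(d["conf"],2),[round(v) for v in d["box"]]) for d in r.recognise(n,c)[:4]])
print(r.sense())
E
```

```text
side {'mtx': array([[490.05313582,   0.        , 281.02729671],
       [  0.        , 490.05313582, 212.21847918],
       [  0.        ,   0.        ,   1.        ]]), 'eye': array([  51.38159801, -757.86103511,  532.21573971]), 'orientation': array([-2.11112303, -0.02299797, -0.57918995])}
jig [(0.57, [205, 174, 106, 53]), (0.34, [256, 192, 13, 7])]
knob [(0.62, [269, 169, 20, 26])]
offcut [(0.88, [336, 272, 47, 38]), (0.63, [280, 294, 37, 37])]
black_tape [(0.73, [259, 246, 34, 27]), (0.18, [203, 173, 111, 56])]
mdf_chip [(0.66, [319, 225, 22, 14])]
top {'mtx': array([[454.98716293,   0.        , 284.78357295],
       [  0.        , 454.98716293, 209.49020549],
       [  0.        ,   0.        ,   1.        ]]), 'eye': array([354.52815565, -85.36180152, 909.34882409]), 'orientation': array([-2.98043909, -0.0053956 , -1.5938804 ])}
jig [(0.48, [186, 144, 62, 107])]
knob [(0.77, [201, 158, 29, 20])]
offcut [(0.77, [370, 196, 38, 18]), (0.68, [366, 245, 43, 28])]
black_tape [(0.62, [307, 224, 28, 29]), (0.22, [207, 158, 27, 20])]
mdf_chip [(0.46, [297, 158, 18, 19])]
{'clock': 0.6, 'qpos': array([ 1.33461054e+00,  3.52953272e-01,  1.63338470e+00,  1.58644102e-05,
        1.15518312e+00, -2.39723876e-03]), 'qvel': array([-4.57841357e-04, -1.57235570e-03, -1.31738421e-04, -8.31604739e-04,
        3.05499473e-03,  5.59557723e-05]), 'joint_efforts': array([ 2.62211825e-04, -6.04876041e+01, -3.42309844e+01, -1.00862630e-04,
        1.41329136e-03,  2.04683579e-05]), 'eef_pos': array([144.78860914, 608.01845044, 231.31672964]), 'tcp_rot': array([ 3.14152106e+00, -1.43427280e-05,  2.90779770e+00]), 'contact_force': array([ 0.23712968, -1.04277058,  0.43350343]), 'wrist_torque': array([-0.07195609, -0.01153369, -0.00715104]), 'grasp_force': 0.0, 'opening': 1.002100573199531}
```

View pics/top0.png

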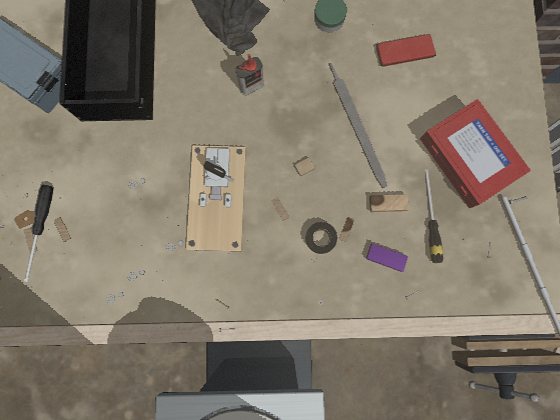

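View pics/side0.png

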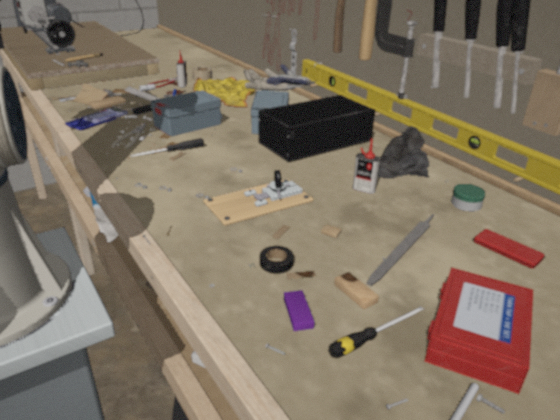

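The top view shows the jig at about (216,198) with its knob at (215,170). The wood offcut is at (388,202), with a purple look-alike at (387,257) and a red one at (406,50). The tape reel is at (321,236) and the MDF chip at (304,166). I'll look at the jig and the offcut more closely.

```bash
cat > h.py <<'E'
from rig import r
import cv2,numpy as np
from scipy.spatial.transform import Rotation as R
def ray(c,uv):
    p=r.camera_params(c);d=np.linalg.inv(p["mtx"])@np.array([uv[0],uv[1],1.])
    return p["eye"],R.from_euler("xyz",p["orientation"]).as_matrix()@d
def px(c,uv,z):
    e,d=ray(c,uv);return e+d*(z-e[2])/d[2]
def proj(c,P):
    p=r.camera_params(c);q=p["mtx"]@R.from_euler("xyz",p["orientation"]).as_matrix().T@(np.array(P)-p["eye"]);return q[:2]/q[2]
E
python3 - <<'E'
from h import *
I=r.grab_frame("top")
a=cv2.resize(I[138:258,180:255],None,fx=5,fy=5,interpolation=cv2.INTER_CUBIC)
b=cv2.resize(I[180:230,355:425],None,fx=5,fy=5,interpolation=cv2.INTER_CUBIC)
o=np.zeros((600,725,3),np.uint8);o[:600,:375]=a;o[:250,375:725]=b
cv2.imwrite("pics/c1.png",o)
hsv=cv2.cvtColor(I,cv2.COLOR_BGR2HSV)
print(hsv[230,215],hsv[202,400],hsv[280,300])
for nm,(x0,y0,x1,y1),z in(("jig",(175,135,260,262),8),("off",(360,188,416,218),16)):
    m=((hsv[...,1]>85)&(hsv[...,2]>110)).astype(np.uint8);k=np.zeros_like(m);k[y0:y1,x0:x1]=m[y0:y1,x0:x1]
    cs=max(cv2.findContours(k,0,2)[0],key=cv2.contourArea)
    w=np.array([px("top",p[0],z)[:2] for p in cs],np.float32)
    rc=cv2.minAreaRect(w);print(nm,rc,cv2.boxPoints(rc))
for n,uv,z in(("knob",(215,170),58),("tape",(321,236),10),("chip",(304,166),9)):print(n,px("top",uv,z))
E
```

```text
[ 18  71 183] [ 17  69 170] [ 23  45 153]
jig ((525.0123291015625, 28.23835563659668), (0.0, 0.0), 0.0) [[525.0123    28.238356]
 [525.0123    28.238356]
 [525.0123    28.238356]
 [525.0123    28.238356]]Traceback (most recent call last):
  File "<stdin>", line 11, in <module>
ValueError: max() iterable argument is empty
```

View pics/c1.png

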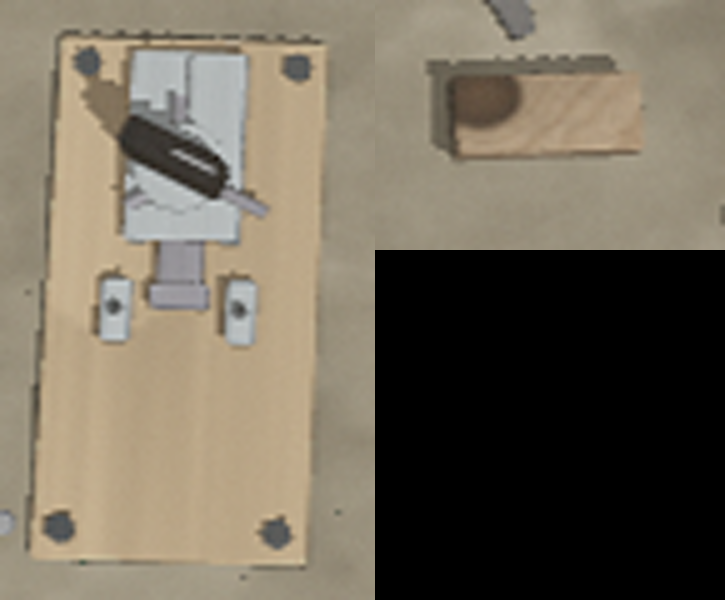

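The crop shows the long screw pointing right and down of the knob, with its tip at crop (268,210). The wood block with a dark knot is the offcut. I'll fit the poses from the corners.

```bash
python3 - <<'E'
from h import *
from scipy.optimize import least_squares
c=lambda o,p:((p[0]+.5)/5-.5+o[0],(p[1]+.5)/5-.5+o[1])
def fit(loc,im,z):
    W=np.array([px("top",u,z)[:2] for u in im]);loc=np.array(loc,float)
    f=lambda v:((loc@np.array([[np.cos(v[2]),np.sin(v[2])],[-np.sin(v[2]),np.cos(v[2])]])+v[:2])-W).ravel()
    s=least_squares(f,[*W.mean(0),0]);return s.x,s.fun.round(1)
J,e=fit([(135,55),(135,-55),(-80,-55),(-80,55)],[c((180,138),p) for p in((62,38),(326,43),(305,565),(30,557))],8)
print("jig",J,e)
O,e=fit([(16,37.5),(16,-37.5),(-16,-37.5),(-16,37.5)],[c((355,180),p) for p in((78,72),(265,72),(268,154),(80,156))],16)
print("off",O,e)
w=lambda x,y,z:[*(J[:2]+np.array([x*np.cos(J[2])-y*np.sin(J[2]),x*np.sin(J[2])+y*np.cos(J[2])])),z]
print("knob",w(75,0,58),"stop",w(37,0,23))
k=[px("top",c((180,138),p),z) for p,z in(((132,122),58),((225,180),58),((268,210),23))];k=np.array(k)
print(k,(k[0]+k[1])/2)
print("turret",np.arctan2(*(k[1]-k[0])[[1,0]])-np.pi-J[2],"tip",np.arctan2(k[2][1]-w(75,0,0)[1],k[2][0]-w(75,0,0)[0])+np.pi-J[2])
for n,uv,z in(("tape",(321,236),10),("chip",(304,166),9),("purple",(387,257),16)):print(n,px("top",uv,z))
# side check
for n,P in(("knob",w(75,0,45)),("off",[*O[:2],8]),("jigc",w(27,0,8))):print(n,proj("side",P))
E
```

```text
jig [ 5.02463598e+02  4.60575999e+01 -4.82884727e-02] [ 1.2  0.8  0.4 -0.8 -0.6 -0.6 -0.9  0.6]
off [ 5.09570813e+02 -3.02240717e+02 -1.88998519e-02] [-0.9  0.2 -0.7  0.2  0.6 -0.2  1.1 -0.2]
knob [np.float64(577.3761738509093), np.float64(42.437371744163805), 58] stop [np.float64(539.4204689979825), np.float64(44.27162066879491), 23]
[[588.82710196  56.46146138  58.        ]
 [565.10719294  20.70380607  58.        ]
 [561.11222543   7.95759145  23.        ]] [576.96714745  38.58263372  58.        ]
turret -5.2498047689692084 tip 1.1783362977690746
tape [ 445.69416706 -164.21906565   10.        ]
chip [ 589.60099172 -134.80280664    9.        ]
purple [ 400.92024005 -291.49379289   16.        ]
knob [276.89565825 177.97154184]
off [354.53795605 288.68796232]
jigc [257.53602701 197.78621825]
```

Request:
servo_tool:
  deltas:
    - {"x": 27,"y": -35,"z": -6,"rz": -0.11,"gripper": 1}
    - {"x": 54,"y": -70,"z": -12,"rz": -0.22}
    - {"x": 81,"y": -106,"z": -18,"rz": -0.33}
    - {"x": 108,"y": -142,"z": -24,"rz": -0.44}
    - {"x": 135,"y": -177,"z": -30,"rz": -0.55}
    - {"x": 162,"y": -212,"z": -36,"rz": -0.66}
    - {"x": 189,"y": -248,"z": -42,"rz": -0.77}
    - {"x": 216,"y": -283,"z": -48,"rz": -0.88}
    - {"x": 243,"y": -318,"z": -54,"rz": -0.99}
    - {"x": 270,"y": -354,"z": -60,"rz": -1.1}

```text
invalid input
```

Request:
servo_tool:
  deltas:
    - {"x": 27,"y": -35,"z": -6,"rx": 0,"ry": 0,"rz": -0.11,"gripper": 1}
    - {"x": 54,"y": -70,"z": -12,"rx": 0,"ry": 0,"rz": -0.22,"gripper": 1}
    - {"x": 81,"y": -106,"z": -18,"rx": 0,"ry": 0,"rz": -0.33,"gripper": 1}
    - {"x": 108,"y": -142,"z": -24,"rx": 0,"ry": 0,"rz": -0.44,"gripper": 1}
    - {"x": 135,"y": -177,"z": -30,"rx": 0,"ry": 0,"rz": -0.55,"gripper": 1}
    - {"x": 162,"y": -212,"z": -36,"rx": 0,"ry": 0,"rz": -0.66,"gripper": 1}
    - {"x": 189,"y": -248,"z": -42,"rx": 0,"ry": 0,"rz": -0.77,"gripper": 1}
    - {"x": 216,"y": -283,"z": -48,"rx": 0,"ry": 0,"rz": -0.88,"gripper": 1}
    - {"x": 243,"y": -318,"z": -54,"rx": 0,"ry": 0,"rz": -0.99,"gripper": 1}
    - {"x": 270,"y": -354,"z": -60,"rx": 0,"ry": 0,"rz": -1.1,"gripper": 1}
  newtons: 60

```text
clock: 1.65
eef_pos: [415.9, 252.6, 171.4]
tcp_rot: [3.141, -0.0, 1.803]
contact_force: [0.6, 0.8, 0.3]
opening: 1.001
grasp_force: 0.0
```

Request:
servo_tool:
  deltas:
    - {"x": 27,"y": -35,"z": -12,"rx": 0,"ry": 0,"rz": -0.13,"gripper": 1}
    - {"x": 54,"y": -70,"z": -24,"rx": 0,"ry": 0,"rz": -0.26,"gripper": 1}
    - {"x": 81,"y": -106,"z": -36,"rx": 0,"ry": 0,"rz": -0.39,"gripper": 1}
    - {"x": 108,"y": -141,"z": -48,"rx": 0,"ry": 0,"rz": -0.52,"gripper": 1}
    - {"x": 135,"y": -176,"z": -60,"rx": 0,"ry": 0,"rz": -0.65,"gripper": 1}
    - {"x": 161,"y": -211,"z": -71,"rx": 0,"ry": 0,"rz": -0.75,"gripper": 1}
    - {"x": 161,"y": -211,"z": -71,"rx": 0,"ry": 0,"rz": -0.75,"gripper": 1}

```text
clock: 2.35
eef_pos: [578.3, 39.2, 99.2]
tcp_rot: [3.14, 0.0, 1.051]
contact_force: [0.1, 1.3, 0.4]
opening: 1.001
grasp_force: 0.0
```

```bash
python3 - <<'E'
from h import *
print(r.sense()["qpos"],r.sense()["eef_pos"])
o=np.zeros((600,800,3),np.uint8)
a=r.grab_frame("side")[120:240,200:360];o[:]=cv2.resize(a,(800,600),interpolation=cv2.INTER_CUBIC)
cv2.imwrite("pics/s1.png",o)
E
```

```text
[ 6.55933496e-02  4.40234622e-01  1.83909243e+00 -1.20747471e-03
  8.61479585e-01  5.86052782e-01] [578.30629262  39.17610326  99.16241855]
```

View pics/s1.png

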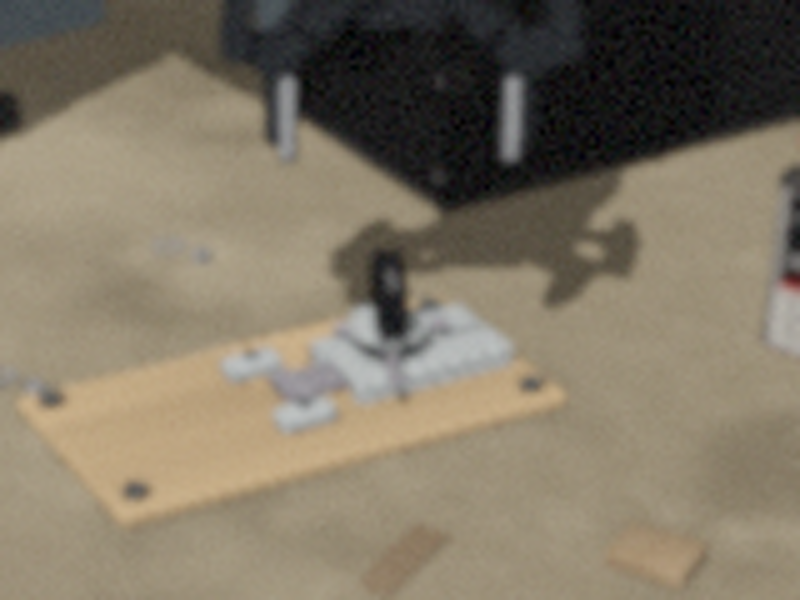

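The fingers straddle the knob (crop ~(390,290)). I'll descend and close.

Request:
servo_tool:
  deltas:
    - {"x": 0,"y": 1,"z": -30,"rx": 0,"ry": 0,"rz": 0,"gripper": 1}
    - {"x": -1,"y": 2,"z": -60,"rx": 0,"ry": 0,"rz": 0,"gripper": 1}
    - {"x": -1,"y": 2,"z": -67,"rx": 0,"ry": 0,"rz": 0,"gripper": 1}
    - {"x": -1,"y": 2,"z": -67,"rx": 0,"ry": 0,"rz": 0,"gripper": -1}
    - {"x": -1,"y": 2,"z": -67,"rx": 0,"ry": 0,"rz": 0,"gripper": -1}
    - {"x": -1,"y": 2,"z": -67,"rx": 0,"ry": 0,"rz": 0,"gripper": -1}
    - {"x": -1,"y": 2,"z": -67,"rx": 0,"ry": 0,"rz": 0,"gripper": -1}
    - {"x": -1,"y": 2,"z": -67,"rx": 0,"ry": 0,"rz": 0,"gripper": -1}
    - {"x": -1,"y": 2,"z": -67,"rx": 0,"ry": 0,"rz": 0,"gripper": -1}
    - {"x": -1,"y": 2,"z": -67,"rx": 0,"ry": 0,"rz": 0,"gripper": -1}
  newtons: 40

```text
clock: 3.4
eef_pos: [578.3, 43.8, 34.9]
tcp_rot: [3.135, -0.002, 1.059]
contact_force: [8.3, -9.2, -0.6]
opening: 0.152
grasp_force: 45.5
```

Request:
servo_tool:
  deltas:
    - {"x": 1,"y": -1,"z": 0,"rx": 0,"ry": 0,"rz": -0.08,"gripper": -1}
    - {"x": 1,"y": -1,"z": 0,"rx": 0,"ry": 0,"rz": -0.16,"gripper": -1}
    - {"x": 1,"y": -1,"z": 0,"rx": 0,"ry": 0,"rz": -0.24,"gripper": -1}
    - {"x": 1,"y": -1,"z": 0,"rx": 0,"ry": 0,"rz": -0.32,"gripper": -1}
    - {"x": 1,"y": -1,"z": 0,"rx": 0,"ry": 0,"rz": -0.4,"gripper": -1}
  newtons: 60

```text
clock: 3.9
eef_pos: [579.2, 43.1, 34.9]
tcp_rot: [3.137, -0.005, 0.655]
contact_force: [7.9, -7.1, 1.4]
opening: 0.15
grasp_force: 61.4
```

Request:
servo_tool:
  deltas:
    - {"x": 1,"y": -1,"z": 0,"rx": 0,"ry": 0,"rz": -0.1,"gripper": -1}
    - {"x": 1,"y": -1,"z": 0,"rx": 0,"ry": 0,"rz": -0.2,"gripper": -1}
    - {"x": 1,"y": -1,"z": 0,"rx": 0,"ry": 0,"rz": -0.3,"gripper": -1}
    - {"x": 1,"y": -1,"z": 0,"rx": 0,"ry": 0,"rz": -0.4,"gripper": -1}
    - {"x": 1,"y": -1,"z": 0,"rx": 0,"ry": 0,"rz": -0.5,"gripper": -1}
    - {"x": 1,"y": -1,"z": 0,"rx": 0,"ry": 0,"rz": -0.6,"gripper": -1}
    - {"x": 1,"y": -1,"z": 0,"rx": 0,"ry": 0,"rz": -0.7,"gripper": -1}
    - {"x": 1,"y": -1,"z": 0,"rx": 0,"ry": 0,"rz": -0.7,"gripper": -1}
    - {"x": 1,"y": -1,"z": 0,"rx": 0,"ry": 0,"rz": -0.7,"gripper": -1}

```text
clock: 4.8
eef_pos: [579.8, 41.4, 34.9]
tcp_rot: [3.14, -0.006, -0.042]
contact_force: [4.8, -11.3, 3.2]
opening: 0.15
grasp_force: 61.5
```

```bash
python3 - <<'E'
from h import *
s=r.sense();print(s["wrist_torque"],s["qpos"],s["contact_force"])
E
```

```text
[-1.613617   -0.90068973 -0.05209537] [ 0.06996534  0.53547597  1.86783709 -0.00309621  0.73246006  1.68507182] [  4.76372304 -11.34415126   3.16616515]
```

Request:
servo_tool:
  deltas:
    - {"x": 0,"y": -1,"z": 0,"rx": 0,"ry": 0,"rz": 0,"gripper": -1}
    - {"x": 0,"y": -1.5,"z": 0,"rx": 0,"ry": 0,"rz": 0,"gripper": -1}
    - {"x": 0,"y": -1.5,"z": 0,"rx": 0,"ry": 0,"rz": 0,"gripper": -1}

```text
clock: 5.1
eef_pos: [579.8, 41.3, 34.9]
tcp_rot: [-3.141, -0.006, -0.043]
contact_force: [5.6, -2.0, 2.6]
opening: 0.149
grasp_force: 61.5
```

Request:
servo_tool:
  deltas:
    - {"x": 0,"y": 0,"z": 0,"rx": 0,"ry": 0,"rz": 0,"gripper": 1}
    - {"x": 0,"y": 0,"z": 0,"rx": 0,"ry": 0,"rz": 0,"gripper": 1}
    - {"x": 0,"y": 0,"z": 0,"rx": 0,"ry": 0,"rz": 0,"gripper": 1}
    - {"x": 0,"y": 0,"z": 30,"rx": 0,"ry": 0,"rz": 0,"gripper": 1}
    - {"x": 0,"y": 0,"z": 70,"rx": 0,"ry": 0,"rz": 0,"gripper": 1}
    - {"x": 0,"y": -40,"z": 90,"rx": 0,"ry": 0,"rz": 0.12,"gripper": 1}
    - {"x": 0,"y": -80,"z": 90,"rx": 0,"ry": 0,"rz": 0.24,"gripper": 1}
    - {"x": 0,"y": -120,"z": 90,"rx": 0,"ry": 0,"rz": 0.36,"gripper": 1}
    - {"x": 0,"y": -160,"z": 90,"rx": 0,"ry": 0,"rz": 0.48,"gripper": 1}
    - {"x": 0,"y": -200,"z": 90,"rx": 0,"ry": 0,"rz": 0.6,"gripper": 1}

```text
clock: 6.1
eef_pos: [576.3, -159.9, 123.3]
tcp_rot: [-3.141, 0.0, 0.563]
contact_force: [0.5, 0.4, 0.1]
opening: 0.996
grasp_force: 0.0
```

```bash
python3 - <<'E'
from h import *
I=r.grab_frame("top")
print(r.sense()["eef_pos"],r.sense()["tcp_rot"])
a=cv2.resize(I[138:258,180:255],None,fx=5,fy=5,interpolation=cv2.INTER_CUBIC)
b=cv2.resize(I[150:270,280:425],(425,352))
o=np.zeros((600,800,3),np.uint8);o[:600,:375]=a;o[:352,375:]=b
cv2.imwrite("pics/c2.png",o)
E
```

```text
[ 576.63318704 -165.10797086  123.5049773 ] [3.13902142e+00 8.59473498e-04 5.72097254e-01]
```

View pics/c2.png

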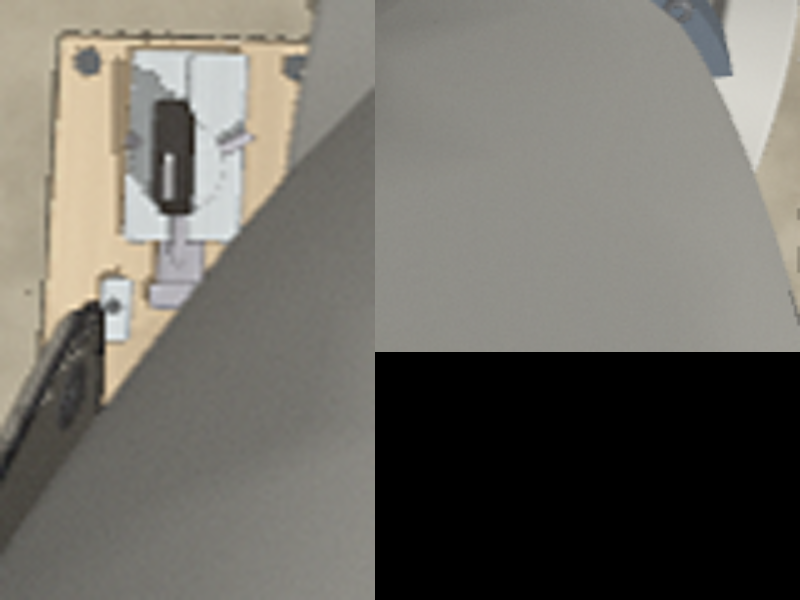

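The turret looks near its index, with the long screw pointing down the channel at crop (178,240), but the knob seems to lean slightly. I'll measure it by silhouette fit.

```bash
python3 - <<'E'
from h import *
from scipy.optimize import minimize
I=r.grab_frame("top");S=8
x0,y0=205,152
g=cv2.cvtColor(I[y0:190,x0:228],cv2.COLOR_BGR2GRAY)
G=cv2.resize(g,None,fx=S,fy=S,interpolation=cv2.INTER_CUBIC)
m=(G<95).astype(np.uint8)
n,l,st,_=cv2.connectedComponentsWithStats(m);k=1+np.argmax(st[1:,4]);m=(l==k).astype(np.uint8);print(st[k])
def sil(v):
    c,s=np.cos(v[2]),np.sin(v[2]);P=[]
    for a in(-21,21):
        for b in(-7,7):
            for z in(32,58):
                u=proj("top",[v[0]+c*a-s*b,v[1]+s*a+c*b,z]);P.append(((u-[x0,y0])+.5)*S)
    o=np.zeros_like(m);cv2.fillConvexPoly(o,cv2.convexHull(np.array(P,np.float32)).astype(int),1);return o
f=lambda v:np.sum(sil([v[0],v[1],v[2]/50])!=m)/m.sum()
best=min((minimize(f,[577,y,a*50],method="Nelder-Mead",options=dict(initial_simplex=[[577,y,a*50],[580,y,a*50],[577,y+3,a*50],[577,y,a*50+4]])) for y in(39,42) for a in(-.15,-.05,.05)),key=lambda q:q.fun)
print(best.x[:2],best.x[2]/50,best.fun)
for a in(-.15,-.1,-.05,0,.05,.1):print(a,min(f([best.x[0]+d,best.x[1]+e,a*50]) for d in(-1,0,1) for e in(-1,0,1)))
E
```

```text
[  41   47   70  186 9971]Traceback (most recent call last):
  File "<stdin>", line 17, in <module>
  File "<stdin>", line 17, in <genexpr>
    res = _minimize_neldermead(fun, x0, args, callback, bounds=bounds,
                               **options)
    fsim[j] = func(sim[j])
              ~~~~^^^^^^^^
    fx = function(np.copy(x), *(wrapper_args + args))
  File "<stdin>", line 16, in <lambda>
  File "<stdin>", line 14, in sil
  File "h.py", line 10, in proj
    p=r.camera_params(c);q=p["mtx"]@R.from_euler("xyz",p["orientation"]).as_matrix().T@(np.array(P)-p["eye"]);return q[:2]/q[2]
ValueError: time passes only in moves, steps and waits
```

```bash
cat > h.py <<'E'
from rig import r
import cv2,numpy as np,functools
from scipy.spatial.transform import Rotation as R
@functools.cache
def cam(c):
    p=r.camera_params(c);return p["mtx"],p["eye"],R.from_euler("xyz",p["orientation"]).as_matrix()
def px(c,uv,z):
    K,e,M=cam(c);d=M@np.linalg.inv(K)@np.array([uv[0],uv[1],1.]);return e+d*(z-e[2])/d[2]
def proj(c,P):
    K,e,M=cam(c);q=K@M.T@(np.array(P)-e);return q[:2]/q[2]
E
python3 - <<'E'
from h import *
from scipy.optimize import minimize
I=r.grab_frame("top");S=8
x0,y0=205,152
g=cv2.cvtColor(I[y0:190,x0:228],cv2.COLOR_BGR2GRAY)
G=cv2.resize(g,None,fx=S,fy=S,interpolation=cv2.INTER_CUBIC)
m=(G<95).astype(np.uint8)
n,l,st,_=cv2.connectedComponentsWithStats(m);k=1+np.argmax(st[1:,4]);m=(l==k).astype(np.uint8)
m=cv2.morphologyEx(m,cv2.MORPH_CLOSE,np.ones((25,25)))
def sil(v):
    c,s=np.cos(v[2]),np.sin(v[2]);P=[]
    for a in(-21,21):
        for b in(-7,7):
            for z in(32,58):
                u=proj("top",[v[0]+c*a-s*b,v[1]+s*a+c*b,z]);P.append(((u-[x0,y0])+.5)*S)
    o=np.zeros_like(m);cv2.fillConvexPoly(o,cv2.convexHull(np.array(P,np.float32)).astype(int),1);return o
f=lambda v:np.sum(sil([v[0],v[1],v[2]/50])!=m)/m.sum()
for a in(-.15,-.1,-.05,0,.05,.1):
    q=minimize(lambda w:f([*w,a*50]),[577,40],method="Nelder-Mead",options=dict(initial_simplex=[[577,40],[580,40],[577,43]]));print(a,q.x,q.fun)
c=lambda o,p:((p[0]+.5)/5-.5+o[0],(p[1]+.5)/5-.5+o[1])
a,b=px("top",c((180,138),(178,262)),23),px("top",c((180,138),(176,218)),23);print(a,b)
E
```

```text
-0.15 [577.44757557  42.88882637] 0.2903056768558952
-0.1 [577.94920301  42.67755413] 0.248471615720524
-0.05 [577.75585938  42.21484375] 0.23868995633187773
0 [577.69873047  42.27636719] 0.21729257641921398
0.05 [577.94921875  42.8359375 ] 0.21301310043668123
0.1 [578.20021057  42.37185669] 0.23388646288209608
[540.739804    43.77620202  23.        ] [558.64764871  44.59780624  23.        ]
```

```bash
python3 - <<'E'
from h import *
I=cv2.cvtColor(r.grab_frame("top"),cv2.COLOR_BGR2GRAY).astype(float)
np.set_printoptions(linewidth=200)
print(I[155:196,203:232].astype(int))
E
```

```text
[[135 135 134 ... 180 185 193]
 [134 136 135 ... 182 189 192]
 [135 137 138 ... 175 186 193]
 ...
 [132 129 172 ... 107 105 108]
 [222 222 221 ... 107 110 108]
 [215 214 211 ... 106 106 109]]
```

```bash
python3 - <<'E'
from h import *
I=cv2.cvtColor(r.grab_frame("top"),cv2.COLOR_BGR2GRAY).astype(int)
for v in range(154,194):print(v,*I[v,205:230])
E
```

```text
154 133 142 148 150 148 146 143 203 214 214 213 215 164 197 211 211 211 210 209 209 208 212 211 217 181
155 135 170 155 150 147 145 146 141 205 219 215 215 163 197 212 212 212 210 210 209 209 212 209 217 181
156 136 146 149 151 150 149 148 147 148 147 205 221 165 198 212 212 213 211 209 209 211 212 211 199 181
157 136 149 149 150 147 150 154 134 123 123 175 163 137 201 214 212 213 209 210 208 210 213 211 199 175
158 136 152 149 150 150 131 81 55 59 59 58 53 88 201 215 212 212 210 210 208 211 213 211 204 178
159 116 143 151 150 150 116 72 60 67 64 65 65 54 203 217 212 212 209 210 208 210 214 212 200 176
160 129 147 151 150 151 117 74 65 67 69 67 66 50 121 204 214 213 210 210 210 210 213 213 194 173
161 130 146 148 149 151 119 75 67 64 65 69 67 59 48 203 216 212 209 210 208 211 214 214 194 172
162 132 145 149 150 153 104 65 64 65 66 66 66 59 49 164 208 213 209 209 210 213 216 172 154 188
163 136 144 150 150 152 103 65 64 68 67 67 66 62 47 188 181 203 211 212 214 217 174 143 134 184
164 121 117 143 150 152 104 65 62 66 67 66 66 63 46 200 215 210 209 215 172 145 146 125 124 168
165 128 1
[... 2187 characters left out ...]
 157 106 161 135 151 180 177 178 179 179 156 189 198 181 126 97 103 104 107 107
188 201 201 201 199 201 157 110 162 134 155 180 176 176 178 177 155 188 201 155 108 103 106 105 105 105
189 201 201 200 198 200 157 136 167 174 155 175 173 174 178 179 153 191 156 107 102 102 105 107 107 106
190 203 200 200 199 201 157 135 165 172 154 165 160 174 179 179 151 150 116 99 102 104 106 104 105 107
191 202 201 199 199 200 155 143 165 174 176 161 167 176 179 182 141 99 101 101 105 107 104 106 107 106
192 203 203 201 200 202 158 144 166 172 176 176 174 178 181 166 119 98 104 103 104 109 105 108 107 108
193 172 198 201 202 158 129 146 168 174 176 175 175 180 184 141 106 101 101 105 103 107 104 108 106 107
```

The pixel rows show the bar's right edge and the white line leaning like the plate (about -0.04), so the turret is at its index. On to the offcut.

Request:
servo_tool:
  deltas:
    - {"x": -9,"y": -20,"z": 0,"rx": 0,"ry": 0,"rz": 0.13,"gripper": 0.2}
    - {"x": -18,"y": -40,"z": 0,"rx": 0,"ry": 0,"rz": 0.26,"gripper": 0.2}
    - {"x": -27,"y": -60,"z": -8,"rx": 0,"ry": 0,"rz": 0.39,"gripper": 0.2}
    - {"x": -36,"y": -80,"z": -16,"rx": 0,"ry": 0,"rz": 0.52,"gripper": 0.2}
    - {"x": -45,"y": -100,"z": -24,"rx": 0,"ry": 0,"rz": 0.65,"gripper": 0.2}
    - {"x": -54,"y": -120,"z": -32,"rx": 0,"ry": 0,"rz": 0.78,"gripper": 0.2}
    - {"x": -61,"y": -140,"z": -40,"rx": 0,"ry": 0,"rz": 0.91,"gripper": 0.2}
    - {"x": -67,"y": -158,"z": -48,"rx": 0,"ry": 0,"rz": 0.97,"gripper": 0.2}
    - {"x": -67,"y": -158,"z": -50,"rx": 0,"ry": 0,"rz": 0.97,"gripper": 0.2}
    - {"x": -67,"y": -158,"z": -50,"rx": 0,"ry": 0,"rz": 0.97,"gripper": 0.2}

```text
clock: 7.35
eef_pos: [509.8, -315.2, 72.9]
tcp_rot: [-3.141, -0.001, 1.526]
contact_force: [0.3, 0.5, 0.9]
opening: 0.605
grasp_force: 0.0
```

```bash
python3 - <<'E'
from h import *
print(r.sense()["eef_pos"],r.sense()["tcp_rot"])
a=r.grab_frame("side")[230:335,290:430]
cv2.imwrite("pics/s2.png",cv2.resize(a,(800,600),interpolation=cv2.INTER_CUBIC))
E
```

```text
[ 509.79957323 -315.16155433   72.90255484] [-3.14064127e+00 -9.35207428e-04  1.52582317e+00]
```

View pics/s2.png

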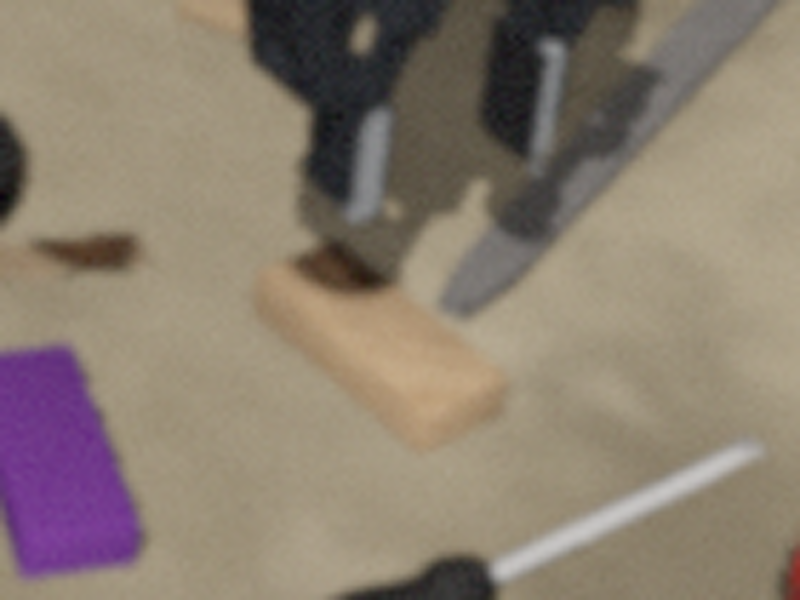

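The fingers are above the block at crop (380,350), and the file's end at (460,300) is clear of the grip spot. I'll descend and grip.

Request:
servo_tool:
  deltas:
    - {"x": 0,"y": -8,"z": -30,"rx": 0,"ry": 0,"rz": 0.026,"gripper": 0.2}
    - {"x": 0,"y": -8,"z": -60,"rx": 0,"ry": 0,"rz": 0.026,"gripper": 0.2}
    - {"x": 0,"y": -8,"z": -72,"rx": 0,"ry": 0,"rz": 0.026,"gripper": 0.2}
    - {"x": 0,"y": -8,"z": -72,"rx": 0,"ry": 0,"rz": 0.026,"gripper": -1}
    - {"x": 0,"y": -8,"z": -72,"rx": 0,"ry": 0,"rz": 0.026,"gripper": -1}
    - {"x": 0,"y": -8,"z": -72,"rx": 0,"ry": 0,"rz": 0.026,"gripper": -1}
    - {"x": 0,"y": -8,"z": -72,"rx": 0,"ry": 0,"rz": 0.026,"gripper": -1}
    - {"x": 0,"y": -8,"z": -72,"rx": 0,"ry": 0,"rz": 0.026,"gripper": -1}
  newtons: 70

```text
clock: 8.2
eef_pos: [510.3, -324.8, 2.2]
tcp_rot: [3.14, 0.001, 1.554]
contact_force: [0.0, 0.2, -0.7]
opening: 0.352
grasp_force: 70.9
```

Request:
servo_tool:
  deltas:
    - {"x": 0,"y": 0,"z": 25,"rx": 0,"ry": 0,"rz": 0,"gripper": -1}
    - {"x": 0,"y": 0,"z": 60,"rx": 0,"ry": 0,"rz": 0,"gripper": -1}
    - {"x": -5,"y": 30,"z": 90,"rx": 0,"ry": 0,"rz": -0.12,"gripper": -1}
    - {"x": -10,"y": 60,"z": 90,"rx": 0,"ry": 0,"rz": -0.24,"gripper": -1}
    - {"x": -15,"y": 90,"z": 90,"rx": 0,"ry": 0,"rz": -0.36,"gripper": -1}
    - {"x": -20,"y": 120,"z": 90,"rx": 0,"ry": 0,"rz": -0.48,"gripper": -1}
    - {"x": -25,"y": 150,"z": 90,"rx": 0,"ry": 0,"rz": -0.6,"gripper": -1}
    - {"x": -30,"y": 180,"z": 90,"rx": 0,"ry": 0,"rz": -0.72,"gripper": -1}
    - {"x": -35,"y": 210,"z": 90,"rx": 0,"ry": 0,"rz": -0.84,"gripper": -1}
    - {"x": -40,"y": 240,"z": 90,"rx": 0,"ry": 0,"rz": -0.96,"gripper": -1}

```text
clock: 9.2
eef_pos: [469.6, -83.5, 91.8]
tcp_rot: [3.141, -0.001, 0.588]
contact_force: [1.0, 0.7, -0.3]
opening: 0.352
grasp_force: 71.1
```

Request:
servo_tool:
  deltas:
    - {"x": -4,"y": 26,"z": -5,"rx": 0,"ry": 0,"rz": -0.12,"gripper": -1}
    - {"x": -8,"y": 52,"z": -10,"rx": 0,"ry": 0,"rz": -0.24,"gripper": -1}
    - {"x": -12,"y": 78,"z": -15,"rx": 0,"ry": 0,"rz": -0.36,"gripper": -1}
    - {"x": -16,"y": 104,"z": -20,"rx": 0,"ry": 0,"rz": -0.48,"gripper": -1}
    - {"x": -22,"y": 132,"z": -30,"rx": 0,"ry": 0,"rz": -0.6,"gripper": -1}
    - {"x": -22,"y": 132,"z": -50,"rx": 0,"ry": 0,"rz": -0.64,"gripper": -1}
    - {"x": -22,"y": 132,"z": -60,"rx": 0,"ry": 0,"rz": -0.64,"gripper": -1}
    - {"x": -22,"y": 132,"z": -60,"rx": 0,"ry": 0,"rz": -0.64,"gripper": -1}
    - {"x": -22,"y": 132,"z": -60,"rx": 0,"ry": 0,"rz": -0.64,"gripper": -1}

```text
clock: 10.1
eef_pos: [448.0, 47.1, 31.6]
tcp_rot: [3.142, 0.0, -0.046]
contact_force: [-0.6, -0.1, -0.5]
opening: 0.356
grasp_force: 71.0
```

```bash
python3 - <<'E'
from h import *
print(r.sense()["eef_pos"],r.sense()["tcp_rot"],r.sense()["contact_force"])
a=cv2.resize(r.grab_frame("side")[150:240,195:315],(800,600),interpolation=cv2.INTER_CUBIC)
b=cv2.resize(r.grab_frame("top")[140:215,185:285],(800,600),interpolation=cv2.INTER_CUBIC)
cv2.imwrite("pics/s3.png",cv2.resize(np.hstack([a,b]),(800,300)))
E
```

```text
[447.99338975  47.06253912  31.55268789] [ 3.14154519e+00  1.26501769e-04 -4.58913224e-02] [-0.57183417 -0.10139809 -0.51509729]
```

View pics/s3.png

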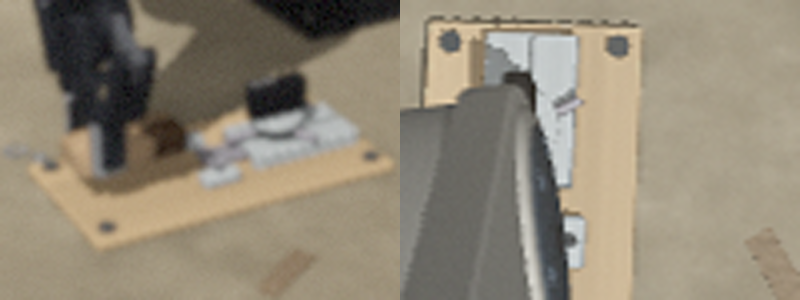

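The side view shows the block held level over the plate, lined up with the rails and just behind them (front end ~(185,140)). I'll lower it to the plate.

Request:
servo_tool:
  deltas:
    - {"x": 0,"y": 0,"z": -10,"rx": 0,"ry": 0,"rz": 0,"gripper": -1}
    - {"x": 0,"y": 0,"z": -17,"rx": 0,"ry": 0,"rz": 0,"gripper": -1}
    - {"x": 0,"y": 0,"z": -20,"rx": 0,"ry": 0,"rz": 0,"gripper": -1}
    - {"x": 0,"y": 0,"z": -21.3,"rx": 0,"ry": 0,"rz": 0,"gripper": -1}
    - {"x": 0,"y": 0,"z": -21.3,"rx": 0,"ry": 0,"rz": 0,"gripper": -1}

```text
clock: 10.7
eef_pos: [447.6, 47.5, 9.7]
tcp_rot: [3.142, 0.001, -0.046]
contact_force: [0.6, 0.3, -0.3]
opening: 0.353
grasp_force: 71.0
```

Request:
servo_tool:
  deltas:
    - {"x": 0,"y": 0,"z": -0.5,"rx": 0,"ry": 0,"rz": 0,"gripper": -1}
    - {"x": 0,"y": 0,"z": -1,"rx": 0,"ry": 0,"rz": 0,"gripper": -1}
    - {"x": 0,"y": 0,"z": -1,"rx": 0,"ry": 0,"rz": 0,"gripper": -1}

```text
clock: 11.0
eef_pos: [448.0, 47.5, 9.3]
tcp_rot: [-3.142, -0.0, -0.046]
contact_force: [-1.5, 0.1, 4.5]
opening: 0.353
grasp_force: 71.5
```

Request:
servo_tool:
  deltas:
    - {"x": 2,"y": -0.1,"z": 0.5,"rx": 0,"ry": 0,"rz": 0,"gripper": -1}
    - {"x": 4,"y": -0.2,"z": 0.5,"rx": 0,"ry": 0,"rz": 0,"gripper": -1}
    - {"x": 6,"y": -0.3,"z": 0.5,"rx": 0,"ry": 0,"rz": 0,"gripper": -1}
    - {"x": 8,"y": -0.4,"z": 0.5,"rx": 0,"ry": 0,"rz": 0,"gripper": -1}
    - {"x": 10,"y": -0.5,"z": 0.5,"rx": 0,"ry": 0,"rz": 0,"gripper": -1}
    - {"x": 12,"y": -0.6,"z": 0.5,"rx": 0,"ry": 0,"rz": 0,"gripper": -1}
    - {"x": 12,"y": -0.6,"z": 0.5,"rx": 0,"ry": 0,"rz": 0,"gripper": -1}

```text
clock: 11.7
eef_pos: [460.2, 46.9, 9.5]
tcp_rot: [-3.142, -0.0, -0.046]
contact_force: [1.4, 0.2, -0.7]
opening: 0.355
grasp_force: 71.0
```

Request:
servo_tool:
  deltas:
    - {"x": 2,"y": -0.1,"z": 0,"rx": 0,"ry": 0,"rz": 0,"gripper": -1}
    - {"x": 4,"y": -0.2,"z": 0,"rx": 0,"ry": 0,"rz": 0,"gripper": -1}
    - {"x": 6,"y": -0.3,"z": 0,"rx": 0,"ry": 0,"rz": 0,"gripper": -1}
    - {"x": 8,"y": -0.4,"z": 0,"rx": 0,"ry": 0,"rz": 0,"gripper": -1}
    - {"x": 10,"y": -0.5,"z": 0,"rx": 0,"ry": 0,"rz": 0,"gripper": -1}
    - {"x": 12,"y": -0.6,"z": 0,"rx": 0,"ry": 0,"rz": 0,"gripper": -1}
    - {"x": 12,"y": -0.6,"z": 0,"rx": 0,"ry": 0,"rz": 0,"gripper": -1}

```text
clock: 12.4
eef_pos: [471.7, 46.3, 9.4]
tcp_rot: [3.142, 0.0, -0.046]
contact_force: [-3.0, 0.9, -0.3]
opening: 0.355
grasp_force: 71.1
```

```bash
python3 - <<'E'
from h import *
a=cv2.resize(r.grab_frame("side")[155:230,215:315],(800,600),interpolation=cv2.INTER_CUBIC)
cv2.imwrite("pics/s4.png",a)
E
```

```text
(no output)
```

View pics/s4.png

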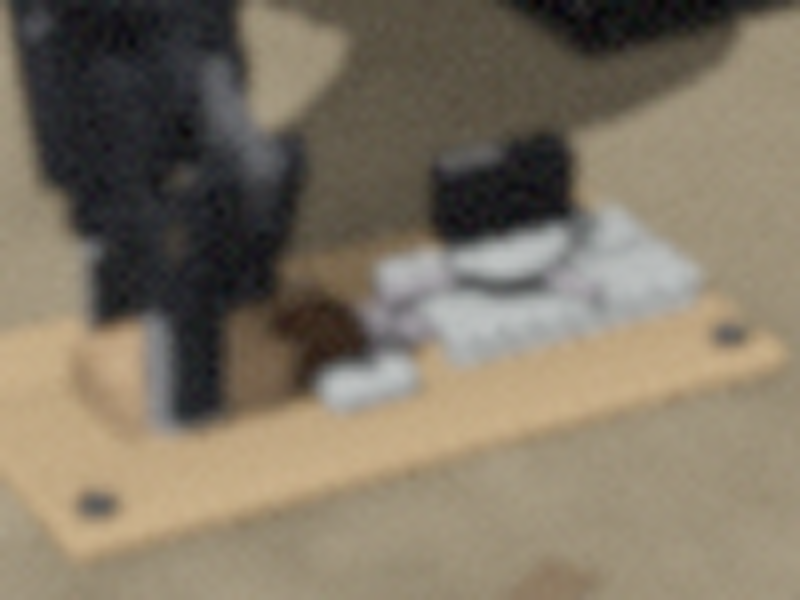

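The block is between the rails with its front end (~(360,340)) against the nose, and the force is -3 N. I'll keep pressing slowly.

Request:
servo_tool:
  deltas:
    - {"x": 1,"y": 0,"z": 0,"rx": 0,"ry": 0,"rz": 0,"gripper": -1}
    - {"x": 2,"y": -0.1,"z": 0,"rx": 0,"ry": 0,"rz": 0,"gripper": -1}
    - {"x": 3,"y": -0.1,"z": 0,"rx": 0,"ry": 0,"rz": 0,"gripper": -1}
    - {"x": 4,"y": -0.2,"z": 0,"rx": 0,"ry": 0,"rz": 0,"gripper": -1}
    - {"x": 5,"y": -0.2,"z": 0,"rx": 0,"ry": 0,"rz": 0,"gripper": -1}
    - {"x": 5,"y": -0.2,"z": 0,"rx": 0,"ry": 0,"rz": 0,"gripper": -1}

```text
clock: 13.05
eef_pos: [476.8, 46.1, 9.4]
tcp_rot: [3.142, 0.0, -0.046]
contact_force: [-4.0, -0.4, 0.8]
opening: 0.352
grasp_force: 71.1
```

Request:
servo_tool:
  deltas:
    - {"x": 0.5,"y": 0,"z": 0,"rx": 0,"ry": 0,"rz": 0,"gripper": -1}
    - {"x": 1,"y": 0,"z": 0,"rx": 0,"ry": 0,"rz": 0,"gripper": -1}
    - {"x": 1.5,"y": -0.1,"z": 0,"rx": 0,"ry": 0,"rz": 0,"gripper": -1}
    - {"x": 2,"y": -0.1,"z": 0,"rx": 0,"ry": 0,"rz": 0,"gripper": -1}
    - {"x": 2,"y": -0.1,"z": 0,"rx": 0,"ry": 0,"rz": 0,"gripper": -1}

```text
clock: 13.55
eef_pos: [478.8, 46.0, 9.4]
tcp_rot: [3.142, 0.0, -0.046]
contact_force: [-3.8, 0.5, 0.3]
opening: 0.355
grasp_force: 71.0
```

Request:
servo_tool:
  deltas:
    - {"x": 0.5,"y": 0,"z": 0,"rx": 0,"ry": 0,"rz": 0,"gripper": -1}
    - {"x": 1,"y": 0,"z": 0,"rx": 0,"ry": 0,"rz": 0,"gripper": -1}
    - {"x": 1.5,"y": -0.1,"z": 0,"rx": 0,"ry": 0,"rz": 0,"gripper": -1}
    - {"x": 2,"y": -0.1,"z": 0,"rx": 0,"ry": 0,"rz": 0,"gripper": -1}
    - {"x": 2,"y": -0.1,"z": 0,"rx": 0,"ry": 0,"rz": 0,"gripper": -1}

```text
clock: 14.05
eef_pos: [480.8, 45.9, 9.5]
tcp_rot: [-3.142, 0.0, -0.046]
contact_force: [-4.6, -0.5, 0.2]
opening: 0.353
grasp_force: 71.0
```

Request:
servo_tool:
  deltas:
    - {"x": 0.5,"y": 0,"z": 0,"rx": 0,"ry": 0,"rz": 0,"gripper": -1}
    - {"x": 1,"y": 0,"z": 0,"rx": 0,"ry": 0,"rz": 0,"gripper": -1}
    - {"x": 1.5,"y": -0.1,"z": 0,"rx": 0,"ry": 0,"rz": 0,"gripper": -1}
    - {"x": 2,"y": -0.1,"z": 0,"rx": 0,"ry": 0,"rz": 0,"gripper": -1}
    - {"x": 2,"y": -0.1,"z": 0,"rx": 0,"ry": 0,"rz": 0,"gripper": -1}

```text
clock: 14.55
eef_pos: [482.4, 45.8, 9.4]
tcp_rot: [3.142, 0.001, -0.046]
contact_force: [-6.0, 0.7, 0.2]
opening: 0.352
grasp_force: 71.1
```

Request:
servo_tool:
  deltas:
    - {"x": 0.5,"y": 0,"z": 0,"rx": 0,"ry": 0,"rz": 0,"gripper": -1}
    - {"x": 1,"y": 0,"z": 0,"rx": 0,"ry": 0,"rz": 0,"gripper": -1}
    - {"x": 1,"y": 0,"z": 0,"rx": 0,"ry": 0,"rz": 0,"gripper": -1}

```text
clock: 14.85
eef_pos: [482.4, 45.8, 9.3]
tcp_rot: [3.141, 0.003, -0.046]
contact_force: [-8.7, 0.9, 4.6]
opening: 0.354
grasp_force: 71.7
```

Request:
servo_tool:
  deltas:
    - {"x": 0.5,"y": 0,"z": 0,"rx": 0,"ry": 0,"rz": 0,"gripper": -1}
    - {"x": 1,"y": 0,"z": 0,"rx": 0,"ry": 0,"rz": 0,"gripper": -1}
    - {"x": 1,"y": 0,"z": 0,"rx": 0,"ry": 0,"rz": 0,"gripper": -1}
    - {"x": 1,"y": 0,"z": 0,"rx": 0,"ry": 0,"rz": 0,"gripper": -1}

```text
clock: 15.25
eef_pos: [482.4, 45.8, 9.3]
tcp_rot: [3.141, 0.004, -0.046]
contact_force: [-11.3, 0.9, 8.9]
opening: 0.353
grasp_force: 72.1
```

Request:
servo_tool:
  deltas:
    - {"x": 0.5,"y": 0,"z": 0.3,"rx": 0,"ry": 0,"rz": 0,"gripper": -1}
    - {"x": 1,"y": 0,"z": 0.5,"rx": 0,"ry": 0,"rz": 0,"gripper": -1}
    - {"x": 1.5,"y": 0,"z": 0.5,"rx": 0,"ry": 0,"rz": 0,"gripper": -1}
    - {"x": 1.5,"y": 0,"z": 0.5,"rx": 0,"ry": 0,"rz": 0,"gripper": -1}
    - {"x": 1.5,"y": 0,"z": 0.5,"rx": 0,"ry": 0,"rz": 0,"gripper": -1}

```text
clock: 15.75
eef_pos: [482.6, 45.7, 9.3]
tcp_rot: [3.141, 0.007, -0.046]
contact_force: [-13.7, 1.9, 5.8]
opening: 0.353
grasp_force: 71.9
```

```bash
python3 - <<'E'
from h import *
a=cv2.resize(r.grab_frame("side")[155:230,215:315],(800,600),interpolation=cv2.INTER_CUBIC)
cv2.imwrite("pics/s5.png",a)
s=r.sense();print(s["contact_force"],s["eef_pos"],s["clock"])
E
```

```text
[-14.00989178   1.97607636   5.92014077] [482.58105869  45.71326894   9.37052983] 15.8
```

View pics/s5.png

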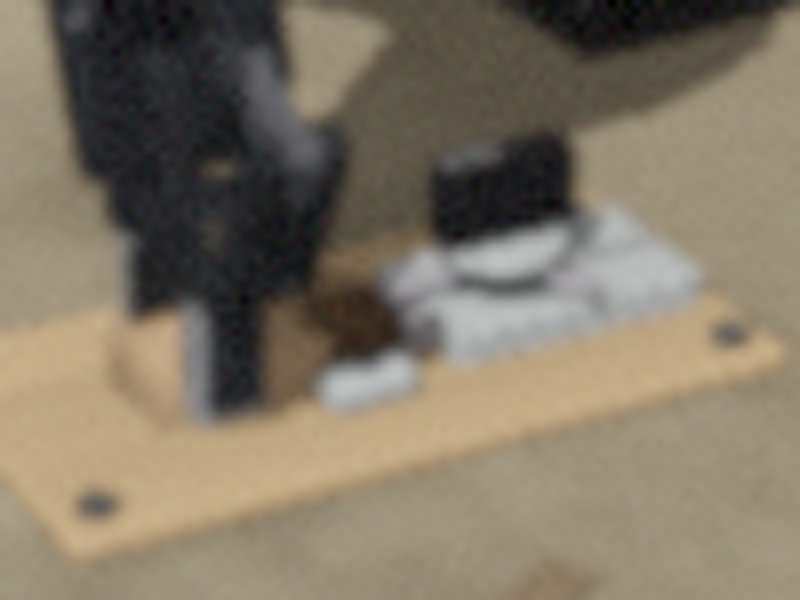

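The block's front end is now past the rails, against the long screw (~(395,310)). The push is 14 N in total, about 9 N of it beyond the spring, and it is steady.

```bash
python3 -c "
from rig import r
print(r.sign_off())"
```

```text
the job is handed in; nothing more can be done
None
```

I handed the job in at 15.8 s: the turret is at its index, and the offcut lies flat in the channel, held against the long screw at about 9 N beyond the spring; `sign_off` gave no verdict, and nothing was seen to touch the reel or the chip (their final positions were not measured).

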